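# Fit the wide filter cassette into the dust extractor

### The job

Take the wide filter cassette out of its slanted wooden stand and fit it in the grey dust-extractor housing: bottom edge first into the slot with the cassette leaning, then swing it upright and press its top back until both spring catches snap down in front of it. It must finish fully home in the slot, upright and held by both catches. Leave the narrow cassette in its stand.

Things in the scene. Friction and masses are not known exactly. Their poses are not given: they have to be found in the camera images.
- cassette_wide: Cassette to fit: flat aluminium frame, pleated paper, 150 wide (own y), 120 tall (own z), 10 mm thick (own x), 0.15-0.31 kg. Origin: middle of its bottom edge; z runs up to the top edge, x is the face normal. Pinch it across its thickness by the 24 mm high top bar. It starts 22-40 mm deep in its stand, leaning 30-33 degrees, top towards its -x side (the robot's right).
- cassette_narrow: Wrong cassette, leave it alone: same make, height and thickness but only 112 mm wide (own y), too narrow for the catches; leans in its own stand in the same way, same axes.
- stand_wide: Fixed plywood stand of the wide cassette, 162 mm wide (y), x -60 to +45 mm. Its one groove, 11.4 mm wide, leans 30 degrees to -x (front); walls 40 (front) and 22 mm (rear) high along the slant. Draw the cassette out along its own z by 45 mm or more before turning it. Origin on the table, 36 mm under the groove bottom. The two stands stand in either order.
- stand_narrow: Fixed plywood stand of the narrow cassette, 124 mm wide, otherwise like the other stand.
- housing: Fixed grey filter housing of a dust extractor, 200 mm wide, 168 tall, x -44 (front apron; side guides flare to -63) to +145 mm. Origin on the table under the sealing face; x from front (facing mostly to the robot's right) to back, y left, z up. Sealing face: plane x = 0, z 30-160 mm, solid frame round a 120 x 84 mm grille: no room for a finger between it and the upright cassette.
- seat (a point): Where the seated cassette's origin belongs, axes parallel to the cassette's then: middle of the slot floor, 30 mm above the table, 5 mm before the sealing face; cassette top then at z = 150 mm. The cassette also counts as home up to 5 mm off sideways or to the front.
- slot_lip (a point): Middle of the slot's front lip, 55 mm above the table, 18 mm before the sealing face. Slot: 155 mm between cheeks, 12.5 mm wide at the floor, 18 at the lip; above, a 45 degree chamfer opens to x = -28 mm, z = 65. Foot on the floor, a cassette leans at most 19 degrees forward and stays so when let go; leaning 30-35 its foot enters only partly, and sinks home as it is straightened.
- hood_edge (a point): Middle of the line joining the front lower edges of the two corner hoods, 159 mm above the table, 40 mm before the sealing face (no hood in the middle: they cover the slot's corners, y beyond 45 mm either side, z 159-166). They bar lowering it upright: slide it in under them along its own lean. Let go while it leans 17-19 degrees, then push its front with closed fingers.
- catch_left (a joint): Left (+y) spring catch: 20 mm wide sloping steel pawl hinged under the hood, 60 mm left of the middle; free edge 12 mm before the sealing face, 144 to 147 mm above the table. 0 = down; the cassette's top lifts it about 0.2 rad in passing (stop 0.42), then it snaps down before the cassette and holds it. Both yield to a push of 5 to 10 N on its upper half; then it meets the solid face.
- catch_right (a joint): Right (-y) spring catch, the same, 60 mm right of the middle.

How it is judged (in metres and radians):
At the end, for the whole second after the job is handed in: Wide cassette in the slot, upright within 3.4 degrees, bottom edge within 3 mm in height and 5 mm sideways and fore and aft of the seat point, both catches down (below 0.05 rad), at rest; narrow cassette within 20 mm of its start (angle between cassette_wide's own z axis and vertical below 0.06 rad and z of cassette_wide in the frame of seat between -0.003 and 0.003 m and x of cassette_wide in the frame of seat between -0.005 and 0.004 m and y of cassette_wide in the frame of seat between -0.005 and 0.005 m and value of joint each of catch_left, catch_right below 0.05 rad and linear speed of cassette_wide below 0.02 m/s and distance of cassette_narrow from where it was at the start of the episode below 0.02 m); the robot touches nothing.
It fails at once if the narrow cassette is pulled or knocked out of its stand (moved more than 30 mm) (distance of cassette_narrow from where it was at the start of the episode above 0.03 m).
It also fails if it takes over 61 s, if anything falls off the work surface, if the arm or the gripper's body presses on something with over 40 N, if the wrist force passes 120 N, or if a joint passes its speed limit or range.

### The arm

A 6-joint arm with a two-finger parallel gripper is mounted at the origin on a cart in front of the work surface, level with it; the furniture and walls round the work are solid. World frame = base frame: x ahead of the robot, y to its left, z up, the work surface at z = 0. Lengths are in m, angles in degrees, forces in N, time in s.
With the tool pointing down it reaches from about 0.3 to 0.75 m from the base axis. Payload 8.5 kg.
Tool frame: the origin (TCP) lies midway between the tips of the shut fingers; the grasp point (between the pads) lies 19 mm behind it (env.pinch_z is the z of the grasp point in the tool frame, in m); z points along the fingers, y is the line along which they close (so a half turn about z gives the same grasp; the last joint's range is limited). The gripper opens to 85 mm and grips with 20 to 120 N. Pads are 22 mm wide; open, the fingers measure 114 mm over their backs; the gripper's body (76 mm by 85 mm) begins 54 mm behind the grasp point. The pads swing forward as they close: fully open they stand 13 mm farther back than shut.
Start: joints at [-86.247, 21.807, 74.336, -0, 83.858, -12.336], TCP at [0.152, -0.528, 0.231] pointing down, gripper open.
Joint ranges: [-178.18, 178.18], [-50.72, 133.34], [12.68, 142.11], [-81.47, 261.47], [9.98, 163.14], [-165.26, 165.26]. Speed limits (degrees/s): [136.94, 136.94, 180, 180, 180, 180].

### API

Orientations are given as a 3x3 rotation matrix whose columns are the frame's x, y, z axes.
In Python, from rig import env gives the robot as it stands.
- The arm moves only by the tool arm_command, never from a script. Its argument "deltas" is a list of rows, each an object of numbers: "rx", "ry", "rz": the turn, a rotation vector about the tool's x, y, z in rad; "dx", "dy", "dz": the shift along the tool's x, y, z in m; "fingers": the finger opening in m, from 0 to 0.0854. In form: [{"rx": .., "ry": .., "rz": .., "dx": .., "dy": .., "dz": .., "fingers": ..}, ...]. A call has 1 to 12 rows; each row shifts and turns the commanded pose from where the row before left it, along the tool's axes as they then stand; what a row does not reach is not made up. A row lasts 1/10 s, in which the tool goes at most 50 mm and 8.59 degrees, less where a joint would pass 70% of its speed; a pose out of reach is approached as far as the arm can. A call is refused whole if a number of a shift passes 0.05 or a number of a turn 0.15, either way. A call with a gripper value outside its range is refused whole. The fingers move at their own pace and stop on an object; "squeeze" is the grip in N (left out, the last holds). Time passes only in rows, so rows that do not move let the fingers close. It gives the time, the measured TCP pose, the force, the opening and the grip force at its end, in the units of the state.
- env.observe(): the state, without advancing time (a new reading comes with each control period).
- env.get_image(name): name is "scene" or "top" or "wrist"; returns a dict with "color" (420x560x3 uint8, blue, green, red), "camera_matrix" (3x3 intrinsics, pixels), "k1" (the pictures are not rectified: a ray, as slopes to the right and down, at radius r is drawn at 1 + k1 r^2 times it, then the intrinsics apply), "eye" and "orientation" of the camera in the world. Camera axes: x right, y up, looking along -z (the intrinsics and any distortion apply to the point x, -y, -z); pixel columns grow to the right and rows downward; lengths in m; the calibration is good to about 2 mm. A picture is of the moment at which its call begins. There is no depth.
- env.close_job(): hands the job in; it is judged then, once.
Trained networks look in a picture, given as the dict that the camera call returned (one of the last four; its "shot" number tells which), for a name from the list of things; names that differ only in an ending like _2 or _b are one class to them, and where a whole thing is asked for, a point or a joint stands for the part that bears it (a point fixed in the world has none). Each returns a list of dicts, best first, with "p" (0 to 1); they miss things now and then, are a little off and sometimes report something else, mostly with a low value. They report only what shows in the picture. A call takes as long as a camera call.
- env.look_for(query, picture): "box" ([left, top, right, bottom] in pixels, round what is visible of it).
- env.tip_of(query, picture): "location" ([column, row] in pixels: a listed point, or the origin of a listed thing).
The state is a dict: "time_s": time; "q": joint angles; "qvel": joint speeds; "joint_efforts": joint torques, N m; "position": TCP position; "tool_rot": TCP orientation; "ft_force": force on the tool from outside, world axes, zero at the start; "wrist_torque": the same for the moment, N m; "grip_width": finger opening in m; "gripper_force": force on a finger pad.
Only numpy, scipy, OpenCV 4.12 (cv2) and the standard library are available. Lean on these libraries where they do the work, as an engineer would, in place of code of your own. Each camera call takes 0.05 s, during which the arm holds its last target. There are 200 camera calls.

## Working session

There is one attempt and no reset: what is moved stays moved. The work goes in short steps, Python scripts to look and compute and a tool call to move; the robot and the scene stay as the last step left them, time stands still between calls to the robot, and variables do not carry over. Pictures are saved under pics/ and viewed, at most 10 in all, crops included, and the job is handed in when it is done.

Besides the shell and the picture viewer there is one more tool, called after "Emit:" by a JSON object that holds its "fn" and its "kwargs". arm_command: Moves the arm, as the interface text tells. Its arguments: {"type":"object","properties":{"deltas":{"type":"array"},"squeeze":{"type":"number"}},"required":["deltas"]}

```bash
ls; mkdir -p pics
cat > h.py <<'E'
import numpy as np, cv2
from rig import env
def save(p,n): cv2.imwrite(f'pics/{n}.png',p['color'])
def proj(P,p):
    R=np.array(p['orientation']); c=(np.atleast_2d(P)-p['eye'])@R
    s=np.c_[c[:,0]/-c[:,2],-c[:,1]/-c[:,2]]; r2=(s**2).sum(1,keepdims=True)
    s=s*(1+p['k1']*r2); K=np.array(p['camera_matrix'])
    return s@K[:2,:2].T+K[:2,2]
def ray(uv,p):
    K=np.array(p['camera_matrix']); d=(np.array(uv,float)-K[:2,2])/[K[0,0],K[1,1]]; s=d.copy()
    for _ in range(20): s=d/(1+p['k1']*(s@s))
    v=np.array(p['orientation'])@[s[0],-s[1],-1]; return np.array(p['eye']),v/np.linalg.norm(v)
def tri(rs):
    A=0;b=0
    for o,d in rs:
        M=np.eye(3)-np.outer(d,d);A=A+M;b=b+M@o
    return np.linalg.solve(A,b)
def atz(uv,p,z):
    o,d=ray(uv,p); return o+d*(z-o[2])/d[2]
E
cat > a.py <<'E'
from h import *
np.set_printoptions(precision=4,suppress=True)
P={n:env.get_image(n) for n in('scene','top','wrist')}
for n,p in P.items():
    save(p,n+'0'); print(n,np.array(p['eye']),p['k1'],np.array(p['camera_matrix'])[0,0])
    for q in ['cassette_wide','cassette_narrow','stand_wide','stand_narrow','housing','seat','slot_lip','hood_edge','catch_left','catch_right']:
        t=env.tip_of(q,p)[:2]; b=env.look_for(q,p)[:2] if q not in('seat','slot_lip','hood_edge') else []
        print(q,[(np.round(x['location'],1),round(x['p'],2)) for x in t],[(np.round(x['box']),round(x['p'],2)) for x in b])
print(env.observe()['time_s'], env.pinch_z)
E
python3 a.py
```

```text
pics
scene [ 1.1026 -0.3149  0.7512] 0.021138860661845497 384.65442352787545
cassette_wide [(array([166.9, 258.7]), 0.96)] [(array([116., 202., 164., 288.]), 0.65)]
cassette_narrow [(array([263.5, 240.4]), 0.86)] [(array([236., 199., 267., 258.]), 0.63)]
stand_wide [(array([168.4, 271.9]), 0.73), (array([347.8, 195.3]), 0.67)] [(array([137., 229., 193., 289.]), 0.88)]
stand_narrow [(array([265.9, 246.8]), 0.79)] [(array([241., 213., 286., 268.]), 0.68)]
housing [(array([349.4, 209.6]), 0.86)] [(array([324., 137., 416., 236.]), 0.95)]
seat [(array([350.6, 200.6]), 0.72)] []
slot_lip [(array([346.9, 196.9]), 0.81), (array([351. , 200.4]), 0.29)] []
hood_edge [(array([344.3, 166.1]), 0.87)] []Traceback (most recent call last):
  File "a.py", line 7, in <module>
    t=env.tip_of(q,p)[:2]; b=env.look_for(q,p)[:2] if q not in('seat','slot_lip','hood_edge') else []
      ~~~~~~~~~~^^^^^
ValueError: it knows: cassette_narrow, cassette_wide, hood_edge, housing, seat, slot_lip, stand_narrow, stand_wide
```

```bash
sed -i "s/,'catch_left','catch_right'\]/]/" a.py; sed -i "s/('scene','top','wrist')/('scene','top','wrist')/" a.py; python3 a.py; python3 -c "
import cv2,numpy as np
a=[cv2.imread(f'pics/{n}0.png') for n in('scene','top')]
cv2.imwrite('pics/st.png',cv2.resize(a[0][110:320,80:440],None,fx=2.2,fy=2.2,interpolation=2))"
```

```text
scene [ 1.1026 -0.3149  0.7512] 0.021138860661845497 384.65442352787545
cassette_wide [(array([168.2, 258.4]), 0.84), (array([263.4, 243.8]), 0.37)] []
cassette_narrow [(array([264.8, 238.9]), 0.91), (array([168.9, 258.5]), 0.69)] [(array([234., 198., 268., 260.]), 0.61), (array([330., 137., 422., 234.]), 0.3)]
stand_wide [(array([265.5, 237.7]), 0.71), (array([170. , 274.7]), 0.65)] [(array([139., 232., 192., 289.]), 0.61), (array([324., 140., 418., 238.]), 0.25)]
stand_narrow [(array([264.7, 246.4]), 0.69)] [(array([240., 212., 285., 268.]), 0.61)]
housing [(array([347.7, 209.3]), 0.82)] [(array([324., 136., 418., 238.]), 0.79)]
seat [(array([347.6, 201.1]), 0.81), (array([343.9, 165.3]), 0.26)] []
slot_lip [(array([346.3, 196.5]), 0.76)] []
hood_edge [(array([342.9, 164.8]), 0.7)] []
top [ 0.4272 -0.0139  1.1468] -0.13839072047638665 511.0027551555591
cassette_wide [(array([410.7, 229.1]), 0.79)] [(array([401., 202., 465., 272.]), 0.98)]
cassette_narrow [(array([305.4, 209.9]), 0.88), (array([188.8, 218.8]), 0.43)] [(array([301., 184., 347., 237.]), 0.82), (array([100., 144., 229., 267.]), 0.44)]
stand_wide [(array([405.3, 227.9]), 0.87), (array([194.1, 220.4]), 0.29)] [(array([372., 191., 443., 274.]), 0.66)]
stand_narrow [(array([304.2, 211.8]), 0.97), (array([187.2, 216.8]), 0.37)] [(array([274., 180., 322., 249.]), 0.63)]
housing [(array([188.8, 216.3]), 0.73), (array([301.6, 211.3]), 0.29)] [(array([103., 144., 225., 263.]), 0.73)]
seat [(array([188.5, 217.6]), 0.58)] []
slot_lip [(array([191. , 219.3]), 0.87)] []
hood_edge [(array([188.8, 214.6]), 0.62)] []
wrist [ 0.2156 -0.5115  0.3744] -0.0020307426802464914 289.08477954651016
cassette_wide [] []
cassette_narrow [] []
stand_wide [] []
stand_narrow [] []
housing [] []
seat [] []
slot_lip [] []
hood_edge [] []
2.9 -0.0187
```

View pics/st.png

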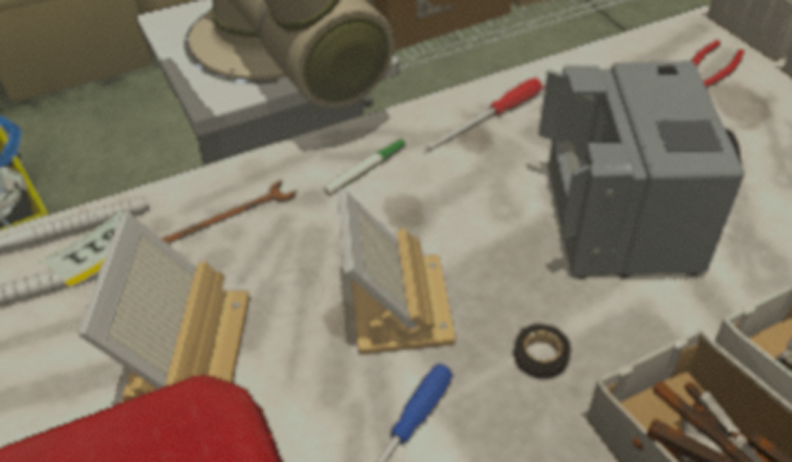

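View pics/top0.png

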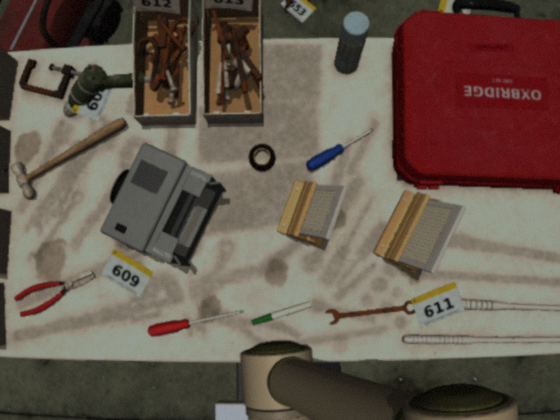

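The scene view has the wide cassette on the left, the narrow one in the middle and the housing at right. The top view has the wide one at about (430,232), the narrow at (312,210) and the housing at (165,205). I'll zoom in to get the corners.

```bash
python3 -c "
import cv2,numpy as np
t=cv2.imread('pics/top0.png');s=cv2.imread('pics/scene0.png')
z=lambda im,x,y,w,h:cv2.resize(im[y:y+h,x:x+w],(400,300),interpolation=2)
cv2.imwrite('pics/c4.png',np.vstack([np.hstack([z(t,365,180,120,90+10),z(t,95,135,140,140)]),np.hstack([z(s,105,190,100,75+25),z(s,315,130,112,112)])]))"
```

```text
(no output)
```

View pics/c4.png

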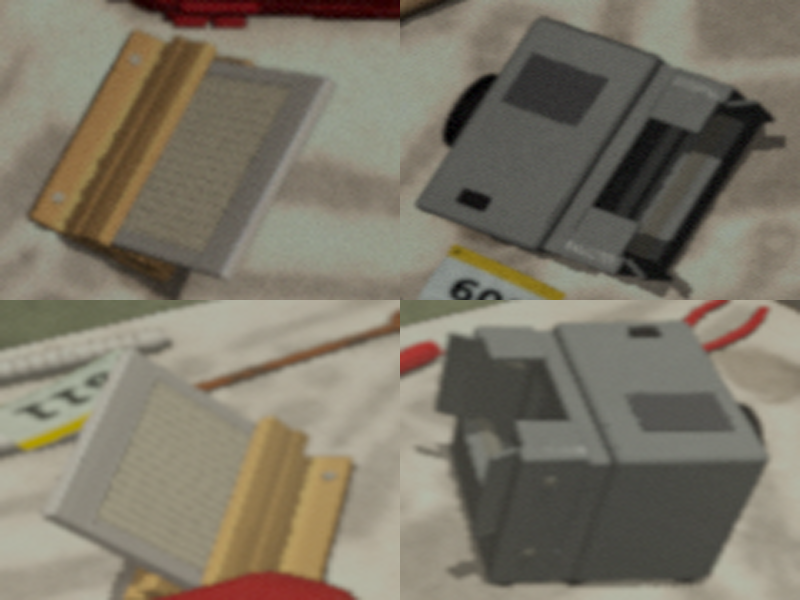

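```bash
cat > b.py <<'E'
from h import *
from scipy.optimize import least_squares
from scipy.spatial.transform import Rotation as Rn
np.set_printoptions(precision=4,suppress=True)
t=env.get_image('top');s=env.get_image('scene')
def Rc(yaw,lean): # yaw of own x axis; lean top toward -x
    return Rn.from_euler('ZY',[yaw,-lean]).as_matrix()
obs=[(t,(5,-75,120),(460.4,205.3)),(t,(5,75,120),(429.8,271.3)),(t,(-5,-75,120),(464.6,206)),(t,(-5,75,120),(434.6,272.7)),
(s,(5,75,120),(139,206.7)),(s,(5,-75,120),(117.5,260.7)),(s,(-5,75,120),(136.8,206)),(s,(-5,-75,120),(115.5,260.7)),
(s,(0,0,0),(168.2,258.5)),(t,(0,0,0),(410.7,229.1))]
def f(v):
    R=Rc(v[3],v[4]); return np.concatenate([((proj(v[:3]+R@(np.array(l)/1000),p)[0]-uv)*(.3 if l==(0,0,0) else 1)) for p,l,uv in obs]+[[(np.degrees(v[4])-31.5)/1]])
r=least_squares(f,[.4,-.3,.05,1.4,.52]);v=r.x
print('wide',v[:3],np.degrees(v[3:]));print(r.fun.round(1)[:-1].reshape(-1,2))
print('topmid',v[:3]+Rc(v[3],v[4])@[0,0,.12])
H={'origin':[(188.8,216.3),(348.5,209.4)],'seat':[(188.5,217.6),(349,200.8)],'lip':[(191,219.3),(346.6,196.7)],'hood':[(188.8,214.6),(343.5,165.5)]}
for k,(a,b) in H.items(): print(k,tri([ray(a,t),ray(b,s)]))
for uv in [(144,143.4),(100.3,230.7),(187,164),(145.8,250.7)]: print(atz(uv,t,.168))
# scene crop D: offset 315,130 scale 3.571,2.679
for uv in [(765,460),(612,461),(688,322),(557,322)]: print('s',atz((315+(uv[0]-400)/3.571,130+(uv[1]-300)/2.679),s,.168))
E
python3 b.py
```

```text
wide [ 0.5302 -0.2717  0.0368] [61.644  31.4217]
[[ 1.1 -1. ]
 [-0.5 -0.3]
 [-0.3  0.6]
 [-2.2  0.3]
 [-0.8 -1.6]
 [ 1.1 -0.4]
 [-1.9  0.7]
 [-0.6  1.2]
 [-0.4  0.9]
 [-0.9 -0.1]]
topmid [ 0.5005 -0.3268  0.1392]
origin [0.5665 0.2144 0.0077]
seat [0.5614 0.2114 0.0369]
lip [0.5563 0.2037 0.051 ]
hood [0.5508 0.1833 0.1608]
[0.6954 0.2763 0.168 ]
[0.5207 0.3604 0.168 ]
[0.6513 0.188  0.168 ]
[0.4808 0.2672 0.168 ]
s [0.7029 0.2726 0.168 ]
s [0.6596 0.1867 0.168 ]
s [0.5284 0.3613 0.168 ]
s [0.4847 0.2765 0.168 ]
```

```bash
cat >> h.py <<'E'
from scipy.optimize import least_squares
from scipy.spatial.transform import Rotation as Rn
np.set_printoptions(precision=4,suppress=True)
def Rc(yaw,lean): return Rn.from_euler('ZY',[yaw,-lean]).as_matrix()
def cur():
    o=env.observe(); return np.array(o['position']),np.array(o['tool_rot'])
def plan(pt,Rt,n,start=None):
    """n equal rows from start to target: same turn r and shift d (tool axes) each row"""
    p,R=start or cur(); r=Rn.from_matrix(R.T@Rt).as_rotvec()/n; E=Rn.from_rotvec(r).as_matrix()
    S=sum(R@np.linalg.matrix_power(E,k) for k in range(n)); d=np.linalg.solve(S,pt-p)
    print(n,'rows r',r.round(4),'d',d.round(4)); return pt,Rt
def toolR(yaw,lean,flip=1): # pinch: tool z=-cassette z, tool y=flip*cassette x
    C=Rc(yaw,lean); z=-C[:,2]; y=flip*C[:,0]; return np.c_[np.cross(y,z),y,z]
E
python3 -c "
from h import *
p,R=cur();print(p);print(R)
w=env.get_image('wrist');print('cam in tool',R.T@(w['eye']-p));print(R.T@np.array(w['orientation']))
print(toolR(np.radians(61.6),np.radians(31.4)))
print(env.observe()['ft_force'])"
```

```text
[ 0.1524 -0.5285  0.2313]
[[ 0.9608  0.2771 -0.    ]
 [ 0.2771 -0.9608 -0.    ]
 [-0.      0.     -1.    ]]
cam in tool [ 0.0654  0.0012 -0.1431]
[[-0.0008  0.9659  0.2588]
 [ 1.      0.0009 -0.0004]
 [-0.0007  0.2588 -0.9659]]
[[-0.8796  0.406   0.2478]
 [ 0.4756  0.7508  0.4583]
 [ 0.      0.521  -0.8536]]
[ 0.5536 -0.3539 -1.4903]
```

```bash
python3 -c "
from h import *
R=toolR(np.radians(61.6),np.radians(31.4)); top=np.array([.5005,-.3268,.1392])
plan(top-R[:,2]*.07,R,18)"
```

```text
18 rows r [-0.0146  0.0358 -0.1273] d [0.0152 0.0195 0.009 ]
```

```bash
python3 -c "
from h import *
R=toolR(np.radians(61.6),np.radians(31.4)); top=np.array([.5005,-.3268,.1392]); p,R0=cur()
t=top-R[:,2]*.07
plan(t+[0,0,.03],R0,9); plan(t,R,17,(t+[0,0,.03],R0))"
```

```text
9 rows r [0. 0. 0.] d [ 0.0405 -0.0079  0.0003]
17 rows r [-0.0155  0.0379 -0.1348] d [-0.0005 -0.0004  0.0017]
```

Emit:
{"fn": "arm_command", "kwargs": {"deltas": [{"dx":0.04,"dy":-0.008},{"dx":0.04,"dy":-0.008},{"dx":0.04,"dy":-0.008},{"dx":0.04,"dy":-0.008},{"dx":0.04,"dy":-0.008},{"dx":0.04,"dy":-0.008},{"dx":0.04,"dy":-0.008},{"dx":0.04,"dy":-0.008},{"dx":0.044,"dy":-0.008},{"rx":-0.016,"ry":0.038,"rz":-0.135,"dz":0.002},{"rx":-0.016,"ry":0.038,"rz":-0.135,"dz":0.002},{"rx":-0.016,"ry":0.038,"rz":-0.135,"dz":0.002}]}}

```text
invalid input
```

Emit:
{"fn": "arm_command", "kwargs": {"deltas": [{"rx":-0.016,"ry":0.038,"rz":-0.135,"dz":0.002},{"rx":-0.016,"ry":0.038,"rz":-0.135,"dz":0.002},{"rx":-0.016,"ry":0.038,"rz":-0.135,"dz":0.002},{"rx":-0.016,"ry":0.038,"rz":-0.135,"dz":0.002},{"rx":-0.016,"ry":0.038,"rz":-0.135,"dz":0.002},{"rx":-0.016,"ry":0.038,"rz":-0.135,"dz":0.002},{"rx":-0.016,"ry":0.038,"rz":-0.135,"dz":0.002},{"rx":-0.016,"ry":0.038,"rz":-0.135,"dz":0.002},{"rx":-0.016,"ry":0.038,"rz":-0.135,"dz":0.002},{"rx":-0.016,"ry":0.038,"rz":-0.135,"dz":0.002},{"rx":-0.016,"ry":0.038,"rz":-0.135,"dz":0.002}]}}

```text
invalid input
```

Emit:
{"fn": "arm_command", "kwargs": {"deltas": [{"rx":0,"ry":0,"rz":0,"dx":0.04,"dy":-0.008,"dz":0,"fingers":0.085},{"rx":0,"ry":0,"rz":0,"dx":0.04,"dy":-0.008,"dz":0,"fingers":0.085},{"rx":0,"ry":0,"rz":0,"dx":0.04,"dy":-0.008,"dz":0,"fingers":0.085},{"rx":0,"ry":0,"rz":0,"dx":0.04,"dy":-0.008,"dz":0,"fingers":0.085},{"rx":0,"ry":0,"rz":0,"dx":0.04,"dy":-0.008,"dz":0,"fingers":0.085},{"rx":0,"ry":0,"rz":0,"dx":0.04,"dy":-0.008,"dz":0,"fingers":0.085},{"rx":0,"ry":0,"rz":0,"dx":0.04,"dy":-0.008,"dz":0,"fingers":0.085},{"rx":0,"ry":0,"rz":0,"dx":0.04,"dy":-0.008,"dz":0,"fingers":0.085},{"rx":0,"ry":0,"rz":0,"dx":0.044,"dy":-0.008,"dz":0,"fingers":0.085}]}}

```text
time_s: 3.95
position: [0.4834, -0.3575, 0.2314]
tool_rot: [[0.961, 0.277, -0.0], [0.277, -0.961, -0.0], [-0.0, 0.0, -1.0]]
ft_force: [-0.2, -0.6, 0.1]
grip_width: 0.0851
gripper_force: 0.0
```

Emit:
{"fn": "arm_command", "kwargs": {"deltas": [{"rx":-0.016,"ry":0.038,"rz":-0.135,"dx":0,"dy":0,"dz":0.002,"fingers":0.085},{"rx":-0.016,"ry":0.038,"rz":-0.135,"dx":0,"dy":0,"dz":0.002,"fingers":0.085},{"rx":-0.016,"ry":0.038,"rz":-0.135,"dx":0,"dy":0,"dz":0.002,"fingers":0.085},{"rx":-0.016,"ry":0.038,"rz":-0.135,"dx":0,"dy":0,"dz":0.002,"fingers":0.085},{"rx":-0.016,"ry":0.038,"rz":-0.135,"dx":0,"dy":0,"dz":0.002,"fingers":0.085},{"rx":-0.016,"ry":0.038,"rz":-0.135,"dx":0,"dy":0,"dz":0.002,"fingers":0.085},{"rx":-0.016,"ry":0.038,"rz":-0.135,"dx":0,"dy":0,"dz":0.002,"fingers":0.085},{"rx":-0.016,"ry":0.038,"rz":-0.135,"dx":0,"dy":0,"dz":0.002,"fingers":0.085},{"rx":-0.016,"ry":0.038,"rz":-0.135,"dx":0,"dy":0,"dz":0.002,"fingers":0.085}]}}

```text
time_s: 4.85
position: [0.4849, -0.3576, 0.2137]
tool_rot: [[0.028, 0.953, 0.301], [0.983, -0.081, 0.164], [0.18, 0.291, -0.939]]
ft_force: [-0.0, 0.2, -0.8]
grip_width: 0.0851
gripper_force: 0.0
```

Emit:
{"fn": "arm_command", "kwargs": {"deltas": [{"rx":-0.016,"ry":0.038,"rz":-0.135,"dx":0,"dy":0,"dz":0.002,"fingers":0.085},{"rx":-0.016,"ry":0.038,"rz":-0.135,"dx":0,"dy":0,"dz":0.002,"fingers":0.085},{"rx":-0.016,"ry":0.038,"rz":-0.135,"dx":0,"dy":0,"dz":0.002,"fingers":0.085},{"rx":-0.016,"ry":0.038,"rz":-0.135,"dx":0,"dy":0,"dz":0.002,"fingers":0.085},{"rx":-0.016,"ry":0.038,"rz":-0.135,"dx":0,"dy":0,"dz":0.002,"fingers":0.085},{"rx":-0.016,"ry":0.038,"rz":-0.135,"dx":0,"dy":0,"dz":0.002,"fingers":0.085},{"rx":-0.016,"ry":0.038,"rz":-0.135,"dx":0,"dy":0,"dz":0.002,"fingers":0.085},{"rx":-0.016,"ry":0.038,"rz":-0.135,"dx":0,"dy":0,"dz":0.002,"fingers":0.085}]}}

```text
time_s: 5.65
position: [0.4898, -0.3531, 0.1991]
tool_rot: [[-0.883, 0.396, 0.252], [0.469, 0.754, 0.46], [-0.008, 0.525, -0.851]]
ft_force: [0.2, -0.7, -0.7]
grip_width: 0.085
gripper_force: 0.0
```

```bash
python3 -c "
from h import *
import pickle
w=env.get_image('wrist');save(w,'w1');pickle.dump({k:v for k,v in w.items()},open('w1.pkl','wb'))
print(env.observe()['q'],cur())
for q in('cassette_wide','stand_wide'): print([(np.round(x['location'],1),round(x['p'],2)) for x in env.tip_of(q,w)])
top=np.array([.5005,-.3268,.1392]);C=Rc(np.radians(61.6),np.radians(31.4))
for l in[(5,75,120),(5,-75,120),(-5,75,120),(-5,-75,120)]: print(l,proj(top+C@(np.array(l)/1000-[0,0,.12]),w))"
```

```text
[ -58.6343   33.468    66.2428   27.23     96.7036 -121.8992] (array([ 0.49  , -0.3532,  0.1984]), array([[-0.886 ,  0.3901,  0.2506],
       [ 0.4636,  0.7561,  0.462 ],
       [-0.0092,  0.5255, -0.8508]]))
[(array([266.9, 191.2]), 0.63)]
[(array([255.5, 187.6]), 0.97)]
(5, 75, 120) [[274.8938 114.582 ]]
(5, -75, 120) [[273.27   306.7232]]
(-5, 75, 120) [[260.3181 114.4207]]
(-5, -75, 120) [[261.1175 306.6426]]
```

View pics/w1.png

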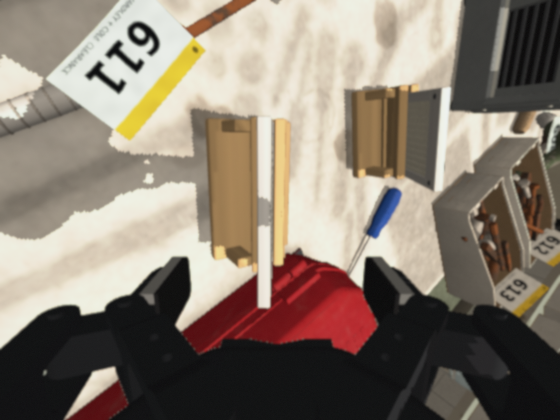

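The wrist view shows the cassette's white top edge as a strip from (264,117) to (264,307). The prediction puts it within about 3 px, with the lean aligned. I'll refine from the strip.

```bash
cat > c.py <<'E'
from h import *
import pickle
w=pickle.load(open('w1.pkl','rb')); g=w['color'].min(2)
m=(g[105:315,245:285]>190).astype(np.uint8)
n,l,st,_=cv2.connectedComponentsWithStats(m); k=1+st[1:,4].argmax(); ys,xs=np.nonzero(l==k); print(st[k])
r=cv2.minAreaRect(np.c_[xs+245,ys+105].astype(np.float32)); print(r); B=cv2.boxPoints(r); print(B)
o=B[np.argsort(B[:,1])]; a=o[:2][np.argsort(o[:2,0])]; b=o[2:][np.argsort(o[2:,0])]
obs=[((-5,75,120),a[0]),((5,75,120),a[1]),((-5,-75,120),b[0]),((5,-75,120),b[1])]
L=np.radians(31.4)
def f(v): 
    C=Rc(v[3],L); return np.concatenate([proj(v[:3]+C@(np.array(q)/1000-[0,0,.12]),w)[0]-uv for q,uv in obs])
s=least_squares(f,[.5005,-.3268,.1392,1.07]); v=s.x; print(v[:3],np.degrees(v[3]),s.fun.round(1))
C=Rc(v[3],L); R=toolR(v[3],L); p,R0=cur()
print('top in tool',R0.T@(v[:3]-p)); plan(v[:3]+R[:,2]*.030,R,5)
E
python3 c.py
```

```text
[  12    0   28   96 1327]
((270.5, 152.5), (95.0, 27.0), 90.0)
[[257. 105.]
 [284. 105.]
 [284. 200.]
 [257. 200.]]
[ 0.5368 -0.1955 -0.0817] 61.96827627959801 [ 10.2  -0.7 -10.2  -0.6  10.5   0.7 -10.5   0.7]
top in tool [ 0.0352 -0.0098  0.3231]
5 rows r [ 0.0006  0.0016 -0.0007] d [ 0.0069 -0.0019  0.0706]
```

```bash
sed -i '4,7d' c.py; sed -i 's/^L=/L=/; s/^obs=.*/A=np.array\n/' c.py; sed -i '4i obs=[((-5,75,120),(257.3,117)),((5,75,120),(271,117)),((-5,-75,120),(258,307.7)),((5,-75,120),(271,307.2))]' c.py; sed -i '/^A=np.array$/d;/^o=B/d' c.py; cat c.py | head -8; python3 c.py
```

```text
from h import *
import pickle
w=pickle.load(open('w1.pkl','rb')); g=w['color'].min(2)
obs=[((-5,75,120),(257.3,117)),((5,75,120),(271,117)),((-5,-75,120),(258,307.7)),((5,-75,120),(271,307.2))]

L=np.radians(31.4)
def f(v): 
    C=Rc(v[3],L); return np.concatenate([proj(v[:3]+C@(np.array(q)/1000-[0,0,.12]),w)[0]-uv for q,uv in obs])
[ 0.5013 -0.3287  0.1369] 61.67113727914662 [-0.4 -0.1  0.4  0.1  0.5 -0.3 -0.5  0.3]
top in tool [ 0.002  -0.0096  0.0667]
5 rows r [0.0007 0.001  0.0002] d [ 0.0004 -0.0019  0.0193]
```

Emit:
{"fn": "arm_command", "kwargs": {"deltas": [{"rx":0.0,"ry":0.005,"rz":0,"dx":0.002,"dy":-0.01,"dz":0.017,"fingers":0.085},{"rx":0.0,"ry":0,"rz":0,"dx":0,"dy":0,"dz":0.03,"fingers":0.085},{"rx":0,"ry":0,"rz":0,"dx":0,"dy":0,"dz":0.03,"fingers":0.085},{"rx":0,"ry":0,"rz":0,"dx":0,"dy":0,"dz":0.019,"fingers":0.085},{"rx":0,"ry":0,"rz":0,"dx":0,"dy":0,"dz":0,"fingers":0.04},{"rx":0,"ry":0,"rz":0,"dx":0,"dy":0,"dz":0,"fingers":0.0},{"rx":0,"ry":0,"rz":0,"dx":0,"dy":0,"dz":0,"fingers":0.0},{"rx":0,"ry":0,"rz":0,"dx":0,"dy":0,"dz":0,"fingers":0.0},{"rx":0,"ry":0,"rz":0,"dx":0,"dy":0,"dz":0,"fingers":0.0}], "squeeze": 80}}

```text
time_s: 6.7
position: [0.508, -0.3158, 0.1129]
tool_rot: [[-0.881, 0.401, 0.249], [0.472, 0.752, 0.46], [-0.003, 0.523, -0.852]]
ft_force: [-0.1, 0.5, 0.3]
grip_width: 0.012
gripper_force: 0.0
```

Emit:
{"fn": "arm_command", "kwargs": {"deltas": [{"rx":0,"ry":0,"rz":0,"dx":0,"dy":0,"dz":0,"fingers":0.0},{"rx":0,"ry":0,"rz":0,"dx":0,"dy":0,"dz":0,"fingers":0.0},{"rx":0,"ry":0,"rz":0,"dx":0,"dy":0,"dz":0,"fingers":0.0}]}}

```text
time_s: 7.0
position: [0.5082, -0.3156, 0.1131]
tool_rot: [[-0.882, 0.401, 0.25], [0.472, 0.752, 0.461], [-0.003, 0.524, -0.852]]
ft_force: [-1.5, -0.4, 6.0]
grip_width: 0.0094
gripper_force: 78.5
```

Emit:
{"fn": "arm_command", "kwargs": {"deltas": [{"rx":0,"ry":0,"rz":0,"dx":0,"dy":0,"dz":-0.01,"fingers":0.0},{"rx":0,"ry":0,"rz":0,"dx":0,"dy":0,"dz":-0.02,"fingers":0.0},{"rx":0,"ry":0,"rz":0,"dx":0,"dy":0,"dz":-0.03,"fingers":0.0},{"rx":0,"ry":0,"rz":0,"dx":0,"dy":0,"dz":-0.03,"fingers":0.0},{"rx":0,"ry":0,"rz":0,"dx":0,"dy":0,"dz":-0.03,"fingers":0.0}]}}

```text
time_s: 7.5
position: [0.4775, -0.3714, 0.2156]
tool_rot: [[-0.882, 0.401, 0.248], [0.472, 0.752, 0.461], [-0.002, 0.523, -0.852]]
ft_force: [-0.3, 0.6, -2.2]
grip_width: 0.0086
gripper_force: 78.2
```

```bash
cat > d.py <<'E'
from h import *
o=env.observe(); print(o['q'],o['time_s'],o['grip_width'],o['ft_force'])
p,R=cur()
# view pose of housing: raised, tool vertical, yaw of housing
yaw=np.radians(63.7); Rv=toolR(yaw,np.radians(25)); hx=np.array([np.cos(yaw),np.sin(yaw),0])
O=np.array([.566,.2165,0]); t=O-.20*hx+[0,0,.29]
a=p+[0,0,.1]; plan(a,R,3); plan(t,Rv,12,(a,R)); print(t)
# camera visibility
T=lambda v:t+Rv@v
eye=T(np.array([.0654,.0012,-.1431])); Rcam=Rv@np.array([[0,.9659,.2588],[1,0,0],[0,.2588,-.9659]])
w={'eye':eye,'orientation':Rcam,'k1':-.002,'camera_matrix':np.array([[289,0,280],[0,289,210],[0,0,1.]])}
hy=np.array([-hx[1],hx[0],0])
for q in [(-.005,0,.03),(-.018,0,.055),(-.04,0,.159),(-.04,.1,.166),(-.04,-.1,.166),(0,-.1,.168),(.013,.1,.168),(.1,-.1,.168),(.1,.1,.168)]:
    print(q,proj(O+q[0]*hx+q[1]*hy+[0,0,q[2]],w))
E
python3 d.py
```

```text
[ -60.3908   33.2439   63.6288   26.7388  100.0154 -121.5146] 7.5 0.008571218554631851 [-0.2683  0.6227 -2.2435]
3 rows r [0. 0. 0.] d [-0.0001  0.0174 -0.0284]
12 rows r [ 0.0095  0.0014 -0.0023] d [0.0156 0.0256 0.0163]
[0.4774 0.0372 0.29  ]
(-0.005, 0, 0.03) [[321.0323 174.8888]]
(-0.018, 0, 0.055) [[322.7884 177.533 ]]
(-0.04, 0, 0.159) [[356.259  190.9534]]
(-0.04, 0.1, 0.166) [[367.1024  98.47  ]]
(-0.04, -0.1, 0.166) [[354.4176 271.9909]]
(0, -0.1, 0.168) [[380.4836 266.4853]]
(0.013, 0.1, 0.168) [[405.4289 100.5914]]
(0.1, -0.1, 0.168) [[434.259  253.1509]]
(0.1, 0.1, 0.168) [[456.458  103.8014]]
```

Emit:
{"fn": "arm_command", "kwargs": {"deltas": [{"rx":0,"ry":0,"rz":0,"dx":0,"dy":0.017,"dz":-0.028,"fingers":0.0},{"rx":0,"ry":0,"rz":0,"dx":0,"dy":0.017,"dz":-0.028,"fingers":0.0},{"rx":0,"ry":0,"rz":0,"dx":0,"dy":0.017,"dz":-0.028,"fingers":0.0}]}}

```text
time_s: 7.8
position: [0.4771, -0.3714, 0.3141]
tool_rot: [[-0.882, 0.402, 0.248], [0.472, 0.752, 0.46], [-0.002, 0.523, -0.852]]
ft_force: [0.1, -1.0, -2.7]
grip_width: 0.0089
gripper_force: 78.3
```

Emit:
{"fn": "arm_command", "kwargs": {"deltas": [{"rx":0.01,"ry":0.001,"rz":-0.002,"dx":0.016,"dy":0.026,"dz":0.016,"fingers":0.0},{"rx":0.01,"ry":0.001,"rz":-0.002,"dx":0.016,"dy":0.026,"dz":0.016,"fingers":0.0},{"rx":0.01,"ry":0.001,"rz":-0.002,"dx":0.016,"dy":0.026,"dz":0.016,"fingers":0.0},{"rx":0.01,"ry":0.001,"rz":-0.002,"dx":0.016,"dy":0.026,"dz":0.016,"fingers":0.0},{"rx":0.01,"ry":0.001,"rz":-0.002,"dx":0.016,"dy":0.026,"dz":0.016,"fingers":0.0},{"rx":0.01,"ry":0.001,"rz":-0.002,"dx":0.016,"dy":0.026,"dz":0.016,"fingers":0.0},{"rx":0.01,"ry":0.001,"rz":-0.002,"dx":0.016,"dy":0.026,"dz":0.016,"fingers":0.0},{"rx":0.01,"ry":0.001,"rz":-0.002,"dx":0.016,"dy":0.026,"dz":0.016,"fingers":0.0},{"rx":0.01,"ry":0.001,"rz":-0.002,"dx":0.016,"dy":0.026,"dz":0.016,"fingers":0.0},{"rx":0.01,"ry":0.001,"rz":-0.002,"dx":0.016,"dy":0.026,"dz":0.016,"fingers":0.0},{"rx":0.01,"ry":0.001,"rz":-0.002,"dx":0.016,"dy":0.026,"dz":0.016,"fingers":0.0},{"rx":0.01,"ry":0.001,"rz":-0.002,"dx":0.016,"dy":0.026,"dz":0.016,"fingers":0.0}]}}

```text
time_s: 9.0
position: [0.4754, 0.0428, 0.2921]
tool_rot: [[-0.894, 0.406, 0.189], [0.448, 0.813, 0.371], [-0.003, 0.417, -0.909]]
ft_force: [1.0, -0.7, -2.3]
grip_width: 0.0087
gripper_force: 78.3
```

```bash
python3 -c "
from h import *
import pickle
w=env.get_image('wrist');save(w,'w2');pickle.dump(w,open('w2.pkl','wb'))
o=env.observe();print(o['q'],o['time_s'],o['grip_width'],cur())
for q in('cassette_wide','housing','seat','slot_lip','hood_edge'): print(q,[(np.round(x['location'],1),round(x['p'],2)) for x in env.tip_of(q,w)])
cv2.imwrite('pics/w2c.png',cv2.resize(w['color'][40:340,170:540],None,fx=2,fy=2,interpolation=2))
"
```

```text
[-22.5058   7.8293  87.691   24.8415  83.2844 -88.7962] 9.05 0.008696808097923711 (array([0.4742, 0.047 , 0.292 ]), array([[-0.8956,  0.4036,  0.1871],
       [ 0.4449,  0.8137,  0.3741],
       [-0.0013,  0.4183, -0.9083]]))
cassette_wide [(array([276.8, 213.2]), 0.63)]
housing [(array([313.3, 172.9]), 0.68)]
seat [(array([320.6, 173. ]), 0.95)]
slot_lip [(array([314.8, 177.9]), 0.71)]
hood_edge [(array([353.7, 190.8]), 0.67)]
```

View pics/w2c.png

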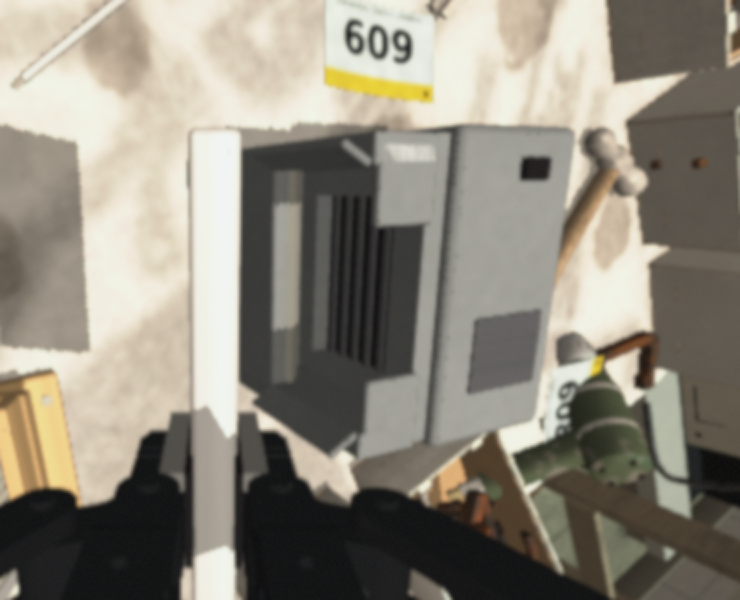

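The wrist view shows the housing well. Hood inner corners are at crop (378,228) and (368,380), the slot chamfer strip runs x 273–301 and y 170–382, and the body edges are clear. The held cassette is the white strip at left. Next I fit the housing pose.

```bash
cat > e.py <<'E'
from h import *
import pickle
w=pickle.load(open('w2.pkl','rb'))
D=lambda u,v:(170+u/2,40+v/2)
def F(use):
    def f(v):
        R=Rc(v[2],0); xb,xc=v[3],v[4]
        pts=[((-.04,.045,.159),D(378,228),1),((-.04,-.045,.159),D(368,380),1),((xb,.1,.168),D(462,126),.7),((xb,-.1,.168),D(430,444),.7),
        ((xc,.1,.168),D(573,130),.7),((xc,-.1,.168),D(545,432),.7),((-.028,.0775,.065),D(275,170),.7),((-.028,-.0775,.065),D(273,383),.7),
        ((-.018,.0775,.055),D(302,170),.7),((-.018,-.0775,.055),D(300,382),.7),((-.005,0,.03),(320.6,173),.4),((-.018,0,.055),(314.8,177.9),.4),((-.04,0,.159),(353.7,190.8),.4)]
        return np.concatenate([(proj([v[0],v[1],0]+R@np.array(q),w)[0]-uv)*k for i,(q,uv,k) in enumerate(pts) if i in use])
    s=least_squares(f,[.566,.2165,1.11,.013,.1],loss='soft_l1'); print(s.x,np.degrees(s.x[2]));print((f(s.x)).round(1).reshape(-1,2).tolist()); return s.x
F(range(13)); F([0,1,2,3,4,5]); F([0,1,6,7,8,9]); 
print(proj([0,0,0],w)[0]*0)
E
python3 e.py
```

```text
[0.5656 0.2215 1.1229 0.0104 0.1066] 64.33575433983097
[[-2.4, -0.0], [-1.9, -0.2], [0.0, -0.5], [0.2, 2.9], [0.9, -0.4], [-4.4, -2.2], [9.1, 0.5], [7.8, -0.4], [1.0, 0.6], [-0.2, -2.0], [-0.5, 1.5], [2.5, 0.6], [0.2, 1.0]]
[0.5674 0.2241 1.1222 0.0073 0.1035] 64.29709681317377
[[-0.1, 0.3], [0.1, -0.2], [0.1, -0.2], [0.2, 3.1], [0.9, -0.0], [-4.5, -2.0]]
[0.5654 0.2218 1.135  0.013  0.1   ] 65.03261960871019
[[-2.6, 0.1], [-1.4, -0.1], [8.7, 0.5], [8.3, -0.5], [0.7, 0.6], [0.2, -2.2]]
[-0. -0.]
```

```bash
cat > ov.py <<'E'
from h import *
import pickle
def ov(w,v,box,f,name,extra=()):
    x0,y0,W,H=box; im=cv2.resize(w['color'][y0:y0+H,x0:x0+W],None,fx=f,fy=f,interpolation=cv2.INTER_CUBIC)
    R=Rc(v[2],0); P=lambda q:tuple(int(a) for a in ((proj([v[0],v[1],0]+R@(np.array(q)/1000.),w)[0]-[x0,y0]+.5)*f).round())
    L=[((-40,45,159),(-40,100,159)),((-40,-45,159),(-40,-100,159)),((-40,45,166),(0,45,166)),((-40,-45,166),(0,-45,166)),((-40,45,159),(-40,45,166)),
       ((-28,-77.5,65),(-28,77.5,65)),((-18,-77.5,55),(-18,77.5,55)),((-44,-77.5,65),(-44,77.5,65)),((0,-60,30),(0,60,30)),((0,-60,160),(0,60,160)),
       ((0,60,53),(0,-60,53)),((0,60,53),(0,60,137)),((0,-60,53),(0,-60,137)),((-12,50,145),(-12,70,145)),((-12,-50,145),(-12,-70,145)),((-20,-77.5,65),(0,-77.5,30)),((-20,77.5,65),(0,77.5,30))]+list(extra)
    for a,b in L: cv2.line(im,P(a),P(b),(0,0,255),1)
    cv2.imwrite(f'pics/{name}.png',im)
E
python3 -c "
from ov import *
w=pickle.load(open('w2.pkl','rb')); ov(w,[.5674,.2241,1.1222],(280,100,120,180),3.3,'ov1')
w['color']=w['color'].copy()
a=cv2.imread('pics/ov1.png');b=cv2.resize(w['color'][100:280,280:400],(a.shape[1],a.shape[0]),interpolation=2);cv2.imwrite('pics/ov1.png',np.hstack([a,b]))
p=np.array(w['eye']);R=Rc(1.1222,0);print(R.T@(p-[.5674,.2241,0]))"
```

```text
[-0.2627  0.0705  0.422 ]
```

View pics/ov1.png

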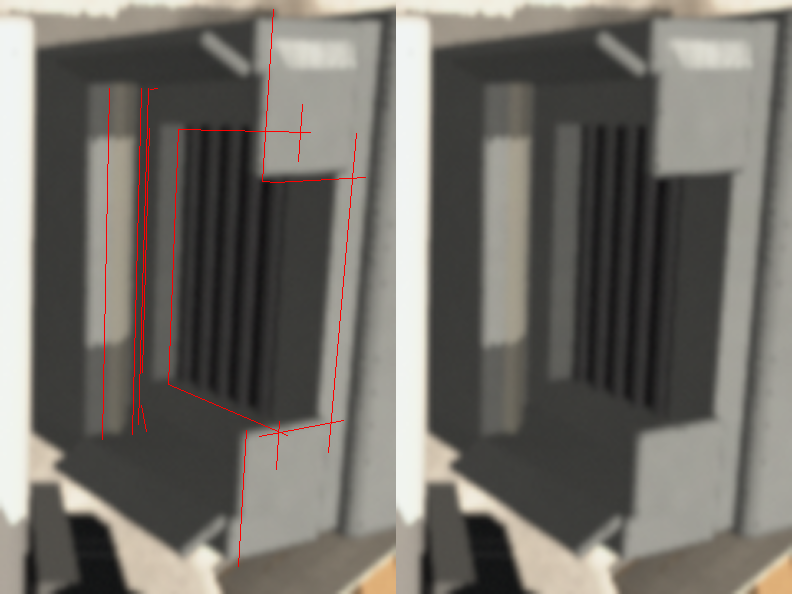

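```bash
cat > e2.py <<'E'
from ov import *
w=pickle.load(open('w2.pkl','rb'))
D=lambda u,v:(280+u/3.3-.35,100+v/3.3-.35)
pts=[((-40,45,159),D(258,176)),((-40,-45,159),D(243,432)),((-18,77.5,55),D(137,84)),((-18,-77.5,55),D(127,433)),((-40,100,159),D(254,20)),((-40,-100,159),D(229,556))]
def f(v,use=range(6)):
    R=Rc(v[2],0); return np.concatenate([proj([v[0],v[1],0]+R@(np.array(pts[i][0])/1000),w)[0]-pts[i][1] for i in use])
for use in ([0,1,2,3],[0,1],[2,3],[0,1,4,5]):
    s=least_squares(f,[.566,.2165,1.11],args=(use,)); print(s.x,np.degrees(s.x[2]),f(s.x).round(1).reshape(-1,2).tolist())
E
python3 e2.py
```

```text
[0.566  0.2211 1.115 ] 63.88673974650508 [[-1.1, 1.2], [-1.5, -0.5], [1.6, 1.1], [1.1, -2.5], [3.6, -3.7], [-0.0, 3.3]]
[0.5663 0.2229 1.1204] 64.19262319538066 [[0.0, 0.8], [-0.2, -1.0], [2.4, 0.8], [2.3, -2.9], [4.5, -4.0], [1.5, 2.8]]
[0.5654 0.2185 1.1155] 63.91496237232944 [[-3.0, 1.8], [-3.3, 0.3], [-0.0, 1.5], [-0.3, -1.9], [1.6, -3.1], [-1.7, 4.2]]
[0.5654 0.2216 1.1437] 65.52890465988801 [[-1.9, 1.6], [-0.6, -0.4], [0.4, 0.9], [2.4, -2.8], [1.6, -3.4], [1.9, 3.1]]
```

```bash
cat > k.py <<'E'
from h import *
O=np.array([.566,.2205,0]); YAW=np.radians(64.0); G=.090
def pose(xo,zo,th,yo=0,sl=0):
    C=Rc(YAW,np.radians(th)); c=O+Rc(YAW,0)@(np.array([xo,yo,zo])/1000)+C[:,2]*sl/1000
    return c+C[:,2]*G, toolR(YAW,np.radians(th))
def where():
    "cassette pose in housing frame from TCP, assuming rigid nominal grip"
    p,R=cur(); c=p+R[:,2]*G; q=Rc(YAW,0).T@(c-O)*1000; z=Rc(YAW,0).T@(-R[:,2])
    o=env.observe(); print('xo,yo,zo',q.round(1),'lean',np.degrees(np.arctan2(-z[0],z[2])).round(2),'roll',np.degrees(np.arcsin(z[1])).round(2),'yawerr',np.degrees((Rc(YAW,0).T@R[:,0])[0]).round(2),'F housing',(Rc(YAW,0).T@np.array(o['ft_force'])).round(1),'w',round(o['grip_width'],4),'t',o['time_s'])
E
python3 -c "
from k import *
import pickle
where(); w=pickle.load(open('w2.pkl','rb'))
Rw=np.array(w['orientation']);M=np.array([[-.0008,.9659,.2588],[1,.0009,-.0004],[-.0007,.2588,-.9659]])
R=Rw@M.T; p=np.array(w['eye'])-R@[.0654,.0012,-.1431]
print('far end',proj([p+R@np.array([.075,y,-.03]) for y in(-.005,.005)],w))
p1,R1=pose(-7,47,25,sl=85);print(p1);plan(p1,R1,5);plan(*pose(-7,47,25,sl=25),6,(p1,R1))"
```

```text
xo,yo,zo [-163.3    1.5  210.3] lean 24.68 roll 0.44 yawerr 0.65 F housing [ 0.1 -0.2 -2.2] w 0.0085 t 9.3
far end [[259.3735 108.7097]
 [286.4448 108.6888]]
[0.5305 0.1477 0.2056]
5 rows r [-0.0011  0.0015 -0.0018] d [-0.0002  0.0145  0.0258]
6 rows r [0. 0. 0.] d [ 0.   -0.    0.01]
```

Emit:
{"fn": "arm_command", "kwargs": {"deltas": [{"rx":-0.001,"ry":0.002,"rz":-0.002,"dx":0,"dy":0.014,"dz":0.026,"fingers":0.0},{"rx":-0.001,"ry":0.002,"rz":-0.002,"dx":0,"dy":0.014,"dz":0.026,"fingers":0.0},{"rx":-0.001,"ry":0.002,"rz":-0.002,"dx":0,"dy":0.014,"dz":0.026,"fingers":0.0},{"rx":-0.001,"ry":0.002,"rz":-0.002,"dx":-0.001,"dy":0.014,"dz":0.026,"fingers":0.0},{"rx":-0.001,"ry":0.0,"rz":-0.002,"dx":-0.001,"dy":0.014,"dz":0.026,"fingers":0.0},{"rx":0,"ry":0.0,"rz":0,"dx":0,"dy":0,"dz":0,"fingers":0.0},{"rx":0,"ry":0.0,"rz":0,"dx":0,"dy":0,"dz":0,"fingers":0.0}]}}

```text
time_s: 10.0
position: [0.5302, 0.146, 0.2031]
tool_rot: [[-0.899, 0.397, 0.184], [0.437, 0.815, 0.38], [0.001, 0.422, -0.907]]
ft_force: [-1.1, -0.2, -3.6]
grip_width: 0.0084
gripper_force: 78.8
```

```bash
python3 -c "
from k import *
from ov import ov
where()
w=env.get_image('wrist')
C=[-8,-1,46]
v=[O[0],O[1],YAW]
ov(w,v,(200,60,250,190),3.1,'w3')
plan(*pose(-8,47,25,-1,sl=25),6)
"
```

```text
xo,yo,zo [-44.7  -0.3 121.6] lean 24.97 roll -0.1 yawerr -0.09 F housing [-0.6  0.9 -3.6] w 0.0084 t 10.0
6 rows r [-0.     -0.0002  0.0001] d [-0.0001  0.0003  0.0098]
```

View pics/w3.png

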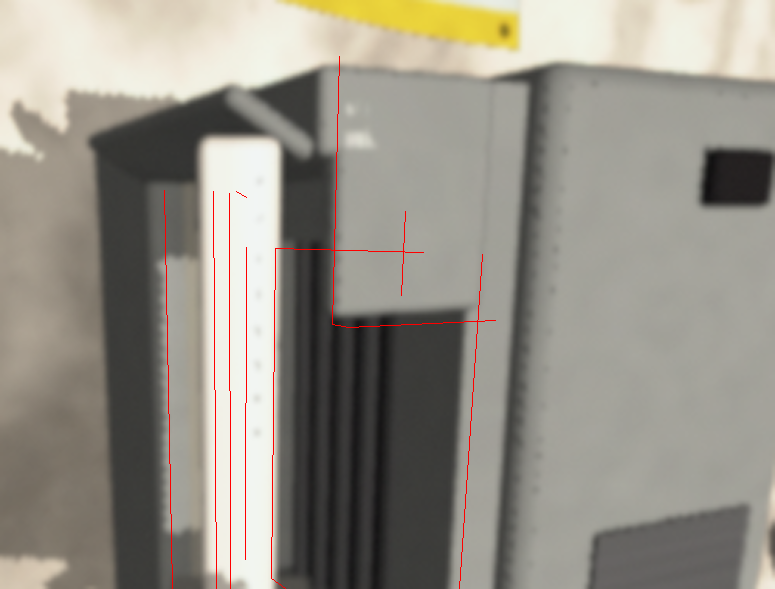

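```bash
python3 -c "
from k import *
plan(*pose(-12,58,25,.5),7)"
```

```text
7 rows r [-0.     -0.0001  0.0001] d [0.0001 0.0004 0.0103]
```

Emit:
{"fn": "arm_command", "kwargs": {"deltas": [{"rx":0,"ry":0,"rz":0,"dx":0.001,"dy":0.003,"dz":0.002,"fingers":0.0},{"rx":0,"ry":0,"rz":0,"dx":0,"dy":0,"dz":0.012,"fingers":0.0},{"rx":0,"ry":0,"rz":0,"dx":0,"dy":0,"dz":0.012,"fingers":0.0},{"rx":0,"ry":0,"rz":0,"dx":0,"dy":0,"dz":0.012,"fingers":0.0},{"rx":0,"ry":0,"rz":0,"dx":0,"dy":0,"dz":0.012,"fingers":0.0},{"rx":0,"ry":0,"rz":0,"dx":0,"dy":0,"dz":0.012,"fingers":0.0},{"rx":0,"ry":0,"rz":0,"dx":0,"dy":0,"dz":0.01,"fingers":0.0},{"rx":0,"ry":0,"rz":0,"dx":0,"dy":0,"dz":0,"fingers":0.0},{"rx":0,"ry":0,"rz":0,"dx":0,"dy":0,"dz":0,"fingers":0.0}]}}

```text
time_s: 10.95
position: [0.5436, 0.1772, 0.1393]
tool_rot: [[-0.9, 0.396, 0.184], [0.436, 0.815, 0.38], [0.0, 0.423, -0.906]]
ft_force: [-0.1, -0.0, -2.8]
grip_width: 0.0089
gripper_force: 78.7
```

```bash
python3 -c "
from k import *
where()"
```

```text
xo,yo,zo [-10.7   1.2  57.7] lean 25.0 roll -0.07 yawerr -0.13 F housing [-0.   0.1 -2.8] w 0.0089 t 10.95
```

Emit:
{"fn": "arm_command", "kwargs": {"deltas": [{"rx":0,"ry":0,"rz":0,"dx":0,"dy":0.0018,"dz":0.0008,"fingers":0.0},{"rx":0,"ry":0,"rz":0,"dx":0,"dy":0.0018,"dz":0.0008,"fingers":0.0}]}}

```text
time_s: 11.15
position: [0.5456, 0.1804, 0.14]
tool_rot: [[-0.9, 0.395, 0.186], [0.437, 0.816, 0.38], [-0.001, 0.423, -0.906]]
ft_force: [-0.3, -3.5, 1.1]
grip_width: 0.0088
gripper_force: 79.5
```

Emit:
{"fn": "arm_command", "kwargs": {"deltas": [{"rx":0,"ry":0,"rz":0,"dx":0,"dy":0.0018,"dz":0.0008,"fingers":0.0},{"rx":0,"ry":0,"rz":0,"dx":0,"dy":0,"dz":0,"fingers":0.0}]}}

```text
time_s: 11.35
position: [0.5462, 0.1816, 0.1398]
tool_rot: [[-0.9, 0.395, 0.185], [0.436, 0.817, 0.378], [-0.002, 0.421, -0.907]]
ft_force: [-3.5, -7.7, 1.3]
grip_width: 0.0086
gripper_force: 80.3
```

Emit:
{"fn": "arm_command", "kwargs": {"deltas": [{"rx":0,"ry":0,"rz":0,"dx":0,"dy":0.0018,"dz":0.0008,"fingers":0.0},{"rx":0,"ry":0,"rz":0,"dx":0,"dy":0,"dz":0,"fingers":0.0}]}}

```text
time_s: 11.55
position: [0.5468, 0.1826, 0.1399]
tool_rot: [[-0.9, 0.395, 0.184], [0.436, 0.818, 0.377], [-0.002, 0.419, -0.908]]
ft_force: [-5.1, -12.4, 4.2]
grip_width: 0.0089
gripper_force: 81.9
```

```bash
python3 -c "
from k import *
where()"
```

```text
xo,yo,zo [-4.7  0.6 58.2] lean 24.79 roll 0.03 yawerr -0.18 F housing [-13.4  -0.9   4.2] w 0.0089 t 11.55
```

```bash
sed -i 's/^O=.*/O=np.array([.566,.2205,0])-.0027*np.array([.438,.899,0])/' k.py; python3 -c "
from k import *
where(); a=pose(-7.5,57,25,.5);b=pose(-6.8,47,24,.5); plan(*a,2); plan(*b,3,a); c=pose(-6,40,21,.5);plan(*c,3,b);d=pose(-5.7,36,18,.5);plan(*d,3,c)"
```

```text
Traceback (most recent call last):
  File "k.py", line 8, in where
    p,R=cur(); c=p+R[:,2]*G; q=Rc(YAW,0).T@(c-O)*1000; z=Rc(YAW,0).T@(-R[:,2])
                          ^
NameError: name 'G' is not defined
```

```bash
sed -i '2a YAW=np.radians(64.0); G=.090' k.py; python3 -c "
from k import *
where(); a=pose(-7.5,57,25,.5);b=pose(-6.8,47,24,.5); plan(*a,2); plan(*b,3,a); c=pose(-6,40,21,.5);plan(*c,3,b);d=pose(-5.7,36,18,.5);plan(*d,3,c)"
```

```text
xo,yo,zo [-2.   0.6 58.2] lean 24.79 roll 0.03 yawerr -0.18 F housing [-13.4  -0.9   4.2] w 0.0089 t 11.55
2 rows r [-0.0018  0.0002  0.0019] d [-0.0001 -0.0029 -0.0006]
3 rows r [ 0.0058 -0.      0.    ] d [ 0.     -0.0007  0.0031]
3 rows r [ 0.0175 -0.     -0.    ] d [-0.      0.0009  0.0023]
3 rows r [0.0175 0.     0.    ] d [-0.      0.0012  0.0013]
```

Emit:
{"fn": "arm_command", "kwargs": {"deltas": [{"rx":0,"ry":0,"rz":0.002,"dx":0,"dy":-0.0035,"dz":-0.001,"fingers":0.0},{"rx":0,"ry":0,"rz":0.002,"dx":0,"dy":-0.003,"dz":-0.001,"fingers":0.0},{"rx":0.006,"ry":0,"rz":0,"dx":0,"dy":-0.0007,"dz":0.003,"fingers":0.0},{"rx":0.006,"ry":0,"rz":0,"dx":0,"dy":-0.0007,"dz":0.003,"fingers":0.0},{"rx":0.006,"ry":0,"rz":0,"dx":0,"dy":-0.0007,"dz":0.003,"fingers":0.0},{"rx":0,"ry":0,"rz":0,"dx":0,"dy":0,"dz":0,"fingers":0.0}]}}

```text
time_s: 12.15
position: [0.5447, 0.1802, 0.129]
tool_rot: [[-0.898, 0.402, 0.176], [0.439, 0.821, 0.366], [0.003, 0.406, -0.914]]
ft_force: [0.2, -0.5, -1.8]
grip_width: 0.0088
gripper_force: 78.8
```

```bash
python3 -c "
from k import *
where(); c=pose(-6,40,21,.5);plan(*c,3);d=pose(-5.7,36,18,.5);plan(*d,3,c)"
```

```text
xo,yo,zo [-6.3  1.7 46.8] lean 23.94 roll -0.11 yawerr 0.06 F housing [-0.4 -0.4 -1.8] w 0.0088 t 12.15
3 rows r [ 0.0171 -0.0007 -0.0006] d [-0.0003  0.0008  0.0021]
3 rows r [0.0175 0.     0.    ] d [-0.      0.0012  0.0013]
```

Emit:
{"fn": "arm_command", "kwargs": {"deltas": [{"rx":0.017,"ry":0,"rz":0,"dx":-0.0003,"dy":0.0008,"dz":0.002,"fingers":0.0},{"rx":0.017,"ry":0,"rz":0,"dx":-0.0003,"dy":0.0008,"dz":0.002,"fingers":0.0},{"rx":0.017,"ry":0,"rz":0,"dx":-0.0003,"dy":0.0008,"dz":0.002,"fingers":0.0},{"rx":0,"ry":0,"rz":0,"dx":0,"dy":0,"dz":0,"fingers":0.0}]}}

```text
time_s: 12.55
position: [0.5478, 0.184, 0.1249]
tool_rot: [[-0.898, 0.41, 0.156], [0.439, 0.839, 0.323], [0.002, 0.358, -0.934]]
ft_force: [-0.7, 0.6, -1.9]
grip_width: 0.0087
gripper_force: 78.8
```

```bash
python3 -c "
from k import *
where(); d=pose(-5.7,36,18,.5);plan(*d,3)"
```

```text
xo,yo,zo [-5.8  0.5 40.9] lean 21.01 roll -0.07 yawerr 0.04 F housing [ 0.2  0.9 -1.9] w 0.0087 t 12.55
3 rows r [ 0.0175 -0.0004 -0.0004] d [0.     0.001  0.0016]
```

Emit:
{"fn": "arm_command", "kwargs": {"deltas": [{"rx":0.0175,"ry":0,"rz":0,"dx":0,"dy":0.001,"dz":0.0016,"fingers":0.0},{"rx":0.0175,"ry":0,"rz":0,"dx":0,"dy":0.001,"dz":0.0016,"fingers":0.0},{"rx":0.0175,"ry":0,"rz":0,"dx":0,"dy":0.001,"dz":0.0016,"fingers":0.0},{"rx":0,"ry":0,"rz":0,"dx":0,"dy":0,"dz":0,"fingers":0.0}]}}

```text
time_s: 12.95
position: [0.5499, 0.1879, 0.1215]
tool_rot: [[-0.898, 0.418, 0.135], [0.439, 0.854, 0.278], [0.001, 0.309, -0.951]]
ft_force: [1.0, 0.4, -1.3]
grip_width: 0.0088
gripper_force: 78.9
```

```bash
python3 -c "
from k import *
where(); d=pose(-5.3,32.5,17.5,.5);plan(*d,3)"
```

```text
xo,yo,zo [-5.8  0.3 35.9] lean 18.0 roll -0.05 yawerr 0.06 F housing [ 0.8 -0.7 -1.3] w 0.0088 t 12.95
3 rows r [ 0.0029 -0.0003 -0.0004] d [0.0001 0.0001 0.0011]
```

Emit:
{"fn": "arm_command", "kwargs": {"deltas": [{"rx":0.003,"ry":0,"rz":0,"dx":0,"dy":0.0001,"dz":0.0011,"fingers":0.0},{"rx":0.003,"ry":0,"rz":0,"dx":0,"dy":0.0001,"dz":0.0011,"fingers":0.0},{"rx":0.003,"ry":0,"rz":0,"dx":0,"dy":0.0001,"dz":0.0011,"fingers":0.0},{"rx":0,"ry":0,"rz":0,"dx":0,"dy":0,"dz":0,"fingers":0.0}]}}

```text
time_s: 13.35
position: [0.5504, 0.1887, 0.1185]
tool_rot: [[-0.898, 0.42, 0.131], [0.44, 0.856, 0.271], [0.001, 0.301, -0.954]]
ft_force: [1.1, 2.4, 1.7]
grip_width: 0.0086
gripper_force: 79.3
```

```bash
python3 -c "
from k import *
where()"
```

```text
xo,yo,zo [-5.6  0.2 32.7] lean 17.53 roll -0.04 yawerr 0.08 F housing [2.6 0.1 1.7] w 0.0086 t 13.35
```

Touching bottom at the expected height. I'll open slightly and withdraw along the tool axis.

Emit:
{"fn": "arm_command", "kwargs": {"deltas": [{"rx":0,"ry":0,"rz":0,"dx":0,"dy":0,"dz":0,"fingers":0.022},{"rx":0,"ry":0,"rz":0,"dx":0,"dy":0,"dz":0,"fingers":0.022},{"rx":0,"ry":0,"rz":0,"dx":0,"dy":0,"dz":0,"fingers":0.022},{"rx":0,"ry":0,"rz":0,"dx":0,"dy":0,"dz":0,"fingers":0.022}]}}

```text
time_s: 13.75
position: [0.55, 0.1886, 0.1183]
tool_rot: [[-0.898, 0.42, 0.13], [0.44, 0.856, 0.271], [0.002, 0.301, -0.954]]
ft_force: [-0.3, -0.6, 0.1]
grip_width: 0.0221
gripper_force: 0.0
```

Emit:
{"fn": "arm_command", "kwargs": {"deltas": [{"rx":0,"ry":0,"rz":0,"dx":0,"dy":0,"dz":-0.01,"fingers":0.022},{"rx":0,"ry":0,"rz":0,"dx":0,"dy":0,"dz":-0.02,"fingers":0.022},{"rx":0,"ry":0,"rz":0,"dx":0,"dy":0,"dz":-0.02,"fingers":0.022},{"rx":0,"ry":0,"rz":0,"dx":0,"dy":0,"dz":-0.02,"fingers":0.022}]}}

```text
time_s: 14.15
position: [0.5408, 0.1693, 0.1866]
tool_rot: [[-0.898, 0.42, 0.131], [0.44, 0.856, 0.271], [0.001, 0.301, -0.954]]
ft_force: [-0.6, 0.6, 0.1]
grip_width: 0.0221
gripper_force: 0.0
```

```bash
python3 -c "
from k import *
where()
print(cur()[0])
# push pose: fingers pointing down-ish, in front of cassette
def push(x,z,th): 
    return O+Rc(YAW,0)@(np.array([x,0,z])/1000), toolR(YAW,np.radians(th))
a=push(-115,190,17.5);b=push(-115,120,17.5); plan(*a,4); plan(*b,3,a)
w=env.get_image('wrist');save(w,'w4')
for n in('scene','top'):
    p=env.get_image(n); save(p,n+'4')
x=cv2.imread('pics/w4.png'); s=cv2.imread('pics/scene4.png')
cv2.imwrite('pics/v4.png',np.hstack([cv2.resize(x[40:340,150:450],(400,400)),cv2.resize(s[110:250,300:440],(400,400),interpolation=2)]))"
```

```text
xo,yo,zo [-27.2   0.3 100.7] lean 17.52 roll -0.05 yawerr 0.09 F housing [0.3 0.8 0.1] w 0.0221 t 14.15
[0.5408 0.1693 0.1866]
4 rows r [ 0.0001 -0.0002 -0.0005] d [-0.0001 -0.0142 -0.0054]
3 rows r [0. 0. 0.] d [ 0.     -0.007   0.0223]
```

View pics/v4.png

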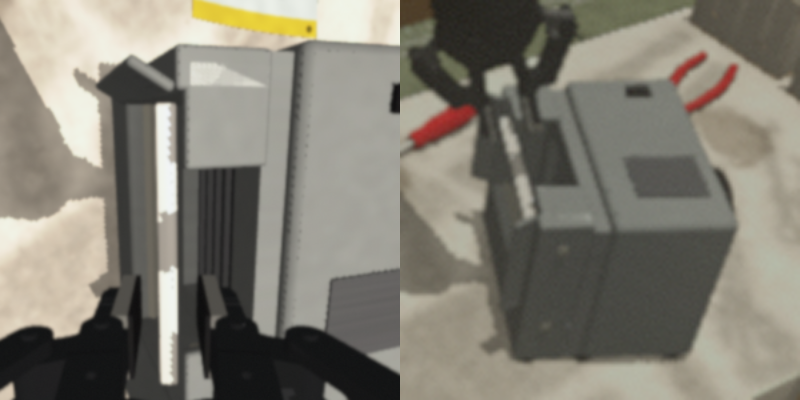

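```bash
cat >> k.py <<'E'
def push(x,z,th=17.5): return O+Rc(YAW,0)@(np.array([x,0,z])/1000), toolR(YAW,np.radians(th))
def tcp():
    q=Rc(YAW,0).T@(cur()[0]-O)*1000; o=env.observe(); print('tcp',q.round(1),'F',(Rc(YAW,0).T@np.array(o['ft_force'])).round(1),o['time_s'])
E
python3 -c "
from k import *
tcp(); a=push(-90,195);b=push(-90,128);plan(*a,3);plan(*b,3,a);plan(*push(-80,128),1,b)"
```

```text
tcp [-54.   -0.2 186.4] F [-0.5  0.2 -0.6] 14.3
3 rows r [ 0.0005  0.0004 -0.0006] d [ 0.0001 -0.0106 -0.0063]
3 rows r [0. 0. 0.] d [ 0.     -0.0067  0.0213]
1 rows r [0. 0. 0.] d [0.     0.0095 0.003 ]
```

Emit:
{"fn": "arm_command", "kwargs": {"deltas": [{"rx":0,"ry":0,"rz":0,"dx":0,"dy":-0.0105,"dz":-0.0065,"fingers":0.0},{"rx":0,"ry":0,"rz":0,"dx":0,"dy":-0.0105,"dz":-0.0065,"fingers":0.0},{"rx":0,"ry":0,"rz":0,"dx":0,"dy":-0.0105,"dz":-0.0065,"fingers":0.0},{"rx":0,"ry":0,"rz":0,"dx":0,"dy":-0.0067,"dz":0.0213,"fingers":0.0},{"rx":0,"ry":0,"rz":0,"dx":0,"dy":-0.0067,"dz":0.0213,"fingers":0.0},{"rx":0,"ry":0,"rz":0,"dx":0,"dy":-0.0067,"dz":0.0213,"fingers":0.0},{"rx":0,"ry":0,"rz":0,"dx":0,"dy":0.0095,"dz":0.003,"fingers":0.0},{"rx":0,"ry":0,"rz":0,"dx":0,"dy":0.0095,"dz":0.003,"fingers":0.0},{"rx":0,"ry":0,"rz":0,"dx":0,"dy":0,"dz":0,"fingers":0.0}]}}

```text
time_s: 15.2
position: [0.5349, 0.1565, 0.1285]
tool_rot: [[-0.899, 0.418, 0.133], [0.439, 0.857, 0.271], [-0.0, 0.302, -0.953]]
ft_force: [0.2, -0.0, 0.0]
grip_width: 0.0002
gripper_force: 0.0
```

Emit:
{"fn": "arm_command", "kwargs": {"deltas": [{"rx":0,"ry":0,"rz":0,"dx":0,"dy":0.0057,"dz":0.0018,"fingers":0.0},{"rx":0,"ry":0,"rz":0,"dx":0,"dy":0.0057,"dz":0.0018,"fingers":0.0},{"rx":0,"ry":0,"rz":0,"dx":0,"dy":0.0057,"dz":0.0018,"fingers":0.0}]}}

```text
time_s: 15.5
position: [0.5421, 0.172, 0.1277]
tool_rot: [[-0.898, 0.42, 0.131], [0.44, 0.856, 0.271], [0.001, 0.301, -0.954]]
ft_force: [-1.0, -0.2, -0.6]
grip_width: -0.0001
gripper_force: 0.2
```

```bash
python3 -c "
from k import *
tcp()"
```

```text
tcp [-51.3   0.2 127.7] F [-0.6  0.8 -0.6] 15.5
```

Emit:
{"fn": "arm_command", "kwargs": {"deltas": [{"rx":0,"ry":0,"rz":0,"dx":0,"dy":0.0038,"dz":0.0012,"fingers":0.0},{"rx":0,"ry":0,"rz":0,"dx":0,"dy":0.0038,"dz":0.0012,"fingers":0.0},{"rx":0,"ry":0,"rz":0,"dx":0,"dy":0.0038,"dz":0.0012,"fingers":0.0}]}}

```text
time_s: 15.8
position: [0.5472, 0.1826, 0.1273]
tool_rot: [[-0.898, 0.42, 0.131], [0.44, 0.856, 0.271], [0.002, 0.301, -0.954]]
ft_force: [-0.5, 0.1, 0.0]
grip_width: 0.0003
gripper_force: 0.1
```

Emit:
{"fn": "arm_command", "kwargs": {"deltas": [{"rx":0,"ry":0,"rz":0,"dx":0,"dy":0.0038,"dz":0.0012,"fingers":0.0},{"rx":0,"ry":0,"rz":0,"dx":0,"dy":0.0038,"dz":0.0012,"fingers":0.0}]}}

```text
time_s: 16.0
position: [0.5503, 0.1888, 0.1274]
tool_rot: [[-0.898, 0.42, 0.13], [0.44, 0.857, 0.27], [0.002, 0.299, -0.954]]
ft_force: [-4.2, -8.4, 5.3]
grip_width: 0.0003
gripper_force: 3.9
```

```bash
python3 -c "
from k import *
tcp()"
```

```text
tcp [-32.7   0.2 127.4] F [-9.4  0.1  5.3] 16.0
```

Emit:
{"fn": "arm_command", "kwargs": {"deltas": [{"rx":0,"ry":0,"rz":0,"dx":0,"dy":0.0019,"dz":0.0006,"fingers":0.0},{"rx":0,"ry":0,"rz":0,"dx":0,"dy":0.0019,"dz":0.0006,"fingers":0.0},{"rx":0,"ry":0,"rz":0,"dx":0,"dy":0,"dz":0,"fingers":0.0}]}}

```text
time_s: 16.3
position: [0.5524, 0.1929, 0.1274]
tool_rot: [[-0.898, 0.42, 0.131], [0.44, 0.856, 0.271], [0.002, 0.301, -0.954]]
ft_force: [-1.4, -2.9, 1.5]
grip_width: 0.0002
gripper_force: 1.4
```

```bash
python3 -c "
from k import *
tcp()"
```

```text
tcp [-28.    0.2 127.4] F [-3.3 -0.   1.5] 16.3
```

Emit:
{"fn": "arm_command", "kwargs": {"deltas": [{"rx":0,"ry":0,"rz":0,"dx":0,"dy":0.0019,"dz":0.0006,"fingers":0.0},{"rx":0,"ry":0,"rz":0,"dx":0,"dy":0.0019,"dz":0.0006,"fingers":0.0},{"rx":0,"ry":0,"rz":0,"dx":0,"dy":0,"dz":0,"fingers":0.0}]}}

```text
time_s: 16.6
position: [0.5542, 0.1968, 0.1273]
tool_rot: [[-0.898, 0.42, 0.131], [0.44, 0.856, 0.271], [0.002, 0.301, -0.954]]
ft_force: [-0.5, -2.3, 0.7]
grip_width: 0.0001
gripper_force: 1.2
```

Emit:
{"fn": "arm_command", "kwargs": {"deltas": [{"rx":0,"ry":0,"rz":0,"dx":0,"dy":0.0019,"dz":0.0006,"fingers":0.0},{"rx":0,"ry":0,"rz":0,"dx":0,"dy":0.0019,"dz":0.0006,"fingers":0.0},{"rx":0,"ry":0,"rz":0,"dx":0,"dy":0,"dz":0,"fingers":0.0}]}}

```text
time_s: 16.9
position: [0.5559, 0.2008, 0.1271]
tool_rot: [[-0.898, 0.42, 0.131], [0.44, 0.856, 0.272], [0.002, 0.302, -0.953]]
ft_force: [0.2, -0.1, -0.3]
grip_width: -0.0001
gripper_force: 0.0
```

```bash
python3 -c "
from k import *
tcp()"
```

```text
tcp [-19.5   0.5 127.1] F [-0.  -0.2 -0.3] 16.9
```

Emit:
{"fn": "arm_command", "kwargs": {"deltas": [{"rx":0,"ry":0,"rz":0,"dx":0,"dy":0.0019,"dz":0.0006,"fingers":0.0},{"rx":0,"ry":0,"rz":0,"dx":0,"dy":0.0019,"dz":0.0006,"fingers":0.0},{"rx":0,"ry":0,"rz":0,"dx":0,"dy":0,"dz":0,"fingers":0.0}]}}

```text
time_s: 17.2
position: [0.5562, 0.2015, 0.1271]
tool_rot: [[-0.898, 0.42, 0.127], [0.439, 0.858, 0.267], [0.003, 0.295, -0.955]]
ft_force: [-11.5, -20.7, 10.7]
grip_width: -0.0003
gripper_force: 11.6
```

Emit:
{"fn": "arm_command", "kwargs": {"deltas": [{"rx":0,"ry":0,"rz":0,"dx":0,"dy":0.0019,"dz":0.0006,"fingers":0.0},{"rx":0,"ry":0,"rz":0,"dx":0,"dy":0,"dz":0,"fingers":0.0}]}}

```text
time_s: 17.4
position: [0.5563, 0.2017, 0.1271]
tool_rot: [[-0.899, 0.42, 0.126], [0.439, 0.859, 0.264], [0.003, 0.292, -0.956]]
ft_force: [-18.4, -32.1, 16.5]
grip_width: -0.0002
gripper_force: 18.2
```

```bash
python3 -c "
from k import *
tcp()"
```

```text
tcp [-18.5   0.5 127.1] F [-37.    2.4  16.5] 17.4
```

Emit:
{"fn": "arm_command", "kwargs": {"deltas": [{"rx":0,"ry":0,"rz":0,"dx":0,"dy":-0.01,"dz":-0.003,"fingers":0.0},{"rx":0,"ry":0,"rz":0,"dx":0,"dy":-0.02,"dz":-0.006,"fingers":0.0},{"rx":0,"ry":0,"rz":0,"dx":0,"dy":-0.02,"dz":-0.01,"fingers":0.0},{"rx":0,"ry":0,"rz":0,"dx":0,"dy":0,"dz":-0.03,"fingers":0.0},{"rx":0,"ry":0,"rz":0,"dx":0,"dy":0,"dz":-0.03,"fingers":0.0},{"rx":0,"ry":0,"rz":0,"dx":0,"dy":0,"dz":-0.03,"fingers":0.0},{"rx":0,"ry":0,"rz":0,"dx":0,"dy":0,"dz":0,"fingers":0.0},{"rx":0,"ry":0,"rz":0,"dx":0,"dy":0,"dz":0,"fingers":0.0}]}}

```text
time_s: 18.2
position: [0.5232, 0.1334, 0.2162]
tool_rot: [[-0.898, 0.42, 0.131], [0.44, 0.856, 0.271], [0.001, 0.302, -0.953]]
ft_force: [-1.0, -0.2, -0.3]
grip_width: 0.0003
gripper_force: 0.0
```

```bash
python3 -c "
from ov import *
from k import *
tcp()
w=env.get_image('wrist');v=[O[0],O[1],YAW]
ex=[((-10,-75,150),(-10,75,150)),((0,-75,150),(0,75,150)),((-10,75,150),(0,75,150))]
a,b=[(260,70,150,220)]*2
ov(w,v,(240,70,140,200),2.8,'t1',ex)
x=cv2.imread('pics/t1.png');y=cv2.resize(w['color'][70:270,240:380],(x.shape[1],x.shape[0]),interpolation=2)
cv2.imwrite('pics/v5.png',np.hstack([x,y]))"
```

```text
tcp [-94.4   0.3 216.2] F [-0.6  0.8 -0.3] 18.2
```

View pics/v5.png

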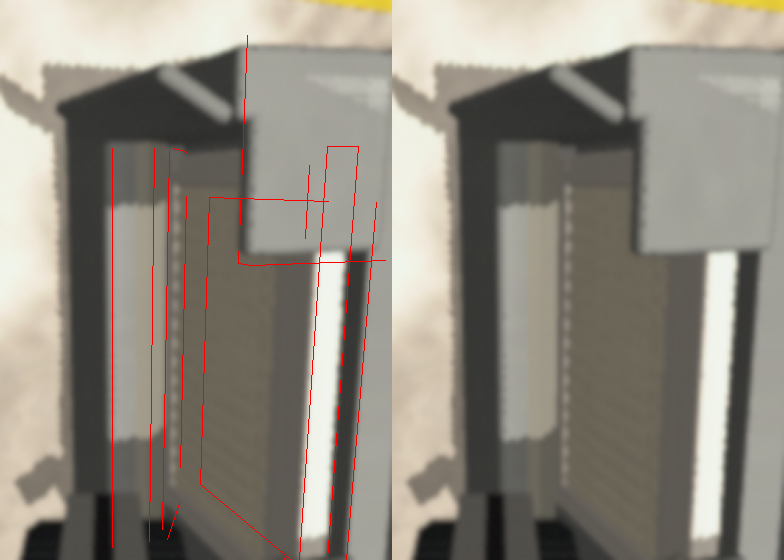

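The view shows the cassette upright, with its top strip on the predicted home lines, parallel to the sealing face and within about 1 mm. It also took 37 N at the centre without giving, so it's against the solid face and past both catches. The gripper is clear, so I'm handing in.

```bash
python3 -c "
from rig import env
print(env.close_job())"
```

```text
the job is handed in; nothing more can be done
None
```

The wide cassette is in the housing slot, upright and against the sealing face, the narrow one was left alone, and the job is handed in; I inferred both catches from a 37 N push that met solid resistance and could not see them directly, and no verdict came back.

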